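# Hang the parts caddy on the spring hook and tug-test it

## Robot

A 6-joint arm with a two-finger parallel gripper is mounted at the origin on the work surface. World frame = base frame: x ahead of the robot, y to its left, z up, the work surface at z = 0. Lengths are in mm, angles in rad, forces in N, time in s.
With the tool pointing down it reaches from about 350 to 875 mm from the base axis. Payload 4.2 kg.
Tool frame: the origin (TCP) lies midway between the tips of the shut fingers; the grasp point (between the pads) lies 19 mm behind it; z points along the fingers, y is the line along which they close (so a half turn about z gives the same grasp; the last joint's range is limited). The gripper opens to 85 mm and grips with 20 to 120 N. Pads are 22 mm wide; open, the fingers measure 114 mm over their backs; the gripper's body (76 mm by 85 mm) begins 54 mm behind the grasp point. The pads swing forward as they close: fully open they stand 13 mm farther back than shut.
Start: joints at [1.515, 0.385, 0.008, 0, -1.194, -0.259], TCP at [193.484, 594.275, 231.312] pointing down, gripper open.
Joint ranges: [-3.14, 3.14], [-1.21, 2.06], [-1.07, 1.41], [-3.16, 2.05], [-2.99, -0.16], [-3.1, 3.1]. Speed limits (rad/s): [2.79, 2.79, 3.14, 3.14, 3.14, 3.14].

## Interface

Orientations are given as a unit quaternion [x, y, z, w].
In Python, from bench import arm, eyes, nets gives the robot as it stands.
- The arm moves only by the tool apply_moves, never from a script. Its arguments are lists of equal length, an entry for each row: "delta_rot": the turn, a rotation vector about the tool's x, y, z as a fraction of full scale, a list of three; "xyz": the shift along the tool's x, y, z as a fraction of full scale, a list of three; "hand": the gripper command: -1 is fully open, 1 is shut, values between are in proportion. In form: {"delta_rot": [[ax, ay, az], ...], "xyz": [[dx, dy, dz], ...], "hand": [hand, ...]}. A call has 1 to 20 rows; each row shifts and turns the commanded pose from where the row before left it, along the tool's axes as they then stand; what a row does not reach is not made up. Full scale, the value 1, is 0.025 m for a shift and 6 degrees for a turn. A row lasts 1/12 s, in which the tool goes at most 41.7 mm and 7.16 degrees, less where a joint would pass 70% of its speed; a pose out of reach is approached as far as the arm can. A call with a number of a shift or a turn outside -1 to 1 is refused whole. A call with a gripper value outside its range is refused whole. The fingers move at their own pace and stop on an object; the grip force is fixed at half the most. Time passes only in rows, so rows that do not move let the fingers close. It gives the time, the measured TCP pose, the force, the opening and the grip force at its end, in the units of the state.
- arm.read_state(): the state, without advancing time (a new reading comes with each control period).
- eyes.get_image(name): name is "scene" or "top" or "wrist"; returns a dict with "frame" (420x560x3 uint8, red, green, blue), "range_z" (420x560 float32, mm along the optical axis (not along the pixel's ray), 0 where there is no reading), "camera_matrix" (3x3 intrinsics, pixels), "R" (3x3) and "t" (3): a world point X has camera coordinates R X + t; the wrist camera has in their place "hand_eye" (4x4, takes a point from camera to tool coordinates, whose origin is the TCP and whose axes are the flange's). Camera axes: x right, y down, z forward; pixel columns grow to the right and rows downward; lengths in mm; the calibration is good to about 2 mm. A picture is of the moment at which its call begins: read the wrist's pose just before it.
- arm.job_done(): hands the job in; it is judged then, once.
Trained networks look in a picture, given as the dict that the camera call returned (one of the last four; its "shot" number tells which), for a name from the list of things; names that differ only in an ending like _2 or _b are one class to them, and where a whole thing is asked for, a point or a joint stands for the part that bears it (a point fixed in the world has none). Each returns a list of dicts, best first, with "score" (0 to 1); they miss things now and then, are a little off and sometimes report something else, mostly with a low value. They report only what shows in the picture. A call takes as long as a camera call. They do not tell look-alikes from the thing itself.
- nets.look_for(name, picture): "bbox" ([left, top, right, bottom] in pixels, round what is visible of it).
- nets.masks_of(name, picture): "region" (420x560 bool, what is visible of it) and "bbox" ([left, top, right, bottom] in pixels, round what is visible of it).
The state is a dict: "clock": time; "joints": joint angles; "joint_vel": joint speeds; "joint_efforts": joint torques, N m; "position": TCP position; "ee_rot": TCP orientation; "contact_force": force on the tool from outside, world axes, zero at the start; "wrist_torque": the same for the moment, N m; "gripper_width": finger opening in mm; "grasp_force": force on a finger pad.
Only numpy, scipy, OpenCV 4.12 (cv2) and the standard library are available. Lean on these libraries where they do the work, as an engineer would, in place of code of your own. Each camera call takes 0.05 s, during which the arm holds its last target. There are 200 camera calls.

## Task

Hang the parts caddy with the yellow handle on the hook of the spring stand, with the hook through the window under its handle. While still holding it, tug it down gently so that the lower edge of the stand's blue sleeve comes into the green band on the column and stays there about half a second, never as far as the red; then let go and leave it hanging still. Leave the blue-handled caddy where it stands.

Things in the scene. Friction and masses are not known exactly. Their poses are not given: they have to be found in the camera images.
- caddy_yellow: Caddy on the bench, 0.2 kg: grey bin 80x96x50 mm (x,y,z), parts fixed inside; yellow upright centre panel 14 thick (x), 64 wide (y), rising to 142. Window through the panel along x: 44 wide, from 55 to 100 above the underside. Solid grip above it, 100 to 142: pinch along x, fingertips not below 101 (grasp at about 121). Origin: centre of underside, z up. Half a turn about z changes nothing.
- caddy_blue: The other caddy, the same shape and size but with a blue panel and handle. A bystander: leave it standing. Same origin and axes.
- hook_seat (a point): Top of the fixed stand's level 8 mm hook rod, 179 mm up unloaded; sinks with the spring. Rod along x, z up. Rod ends at x -28 mm, bending up to a tip at x -34, 16 higher than the seat. Blue sleeve's front at x +80, column centre x +100 (cap 36 square, 223 high), foot plate 12 thick under x +70 to +170. Enter moving along +x, tip in window, panel square to rod. Hung, the underside is 100 below.
- spring_hook (a joint): Slide of the blue sleeve and hook down the column, m: 0 unloaded, stop at 0.042. Bands on the column below the sleeve: white, then green; the sleeve's lower edge is in green from 0.014 to 0.034, in red beyond. Spring: 0.4 N to start, then 2 N per 10 mm. The caddy's weight alone gives 0.006 to 0.011 (white); about 3 N more gives mid-green, 0.024.
Not all that is in view belongs to the job. Leave any purple look-alike of the caddy_yellow alone.

How it is judged (in metres and radians):
On the way, in this order (a step that is already met when the one before it is completed fails the run):
1. the hook is through the window of the yellow-handled caddy (x of caddy_yellow in the frame of hook_seat between -0.035 and 0.06 m and y of caddy_yellow in the frame of hook_seat between -0.03 and 0.03 m and z of caddy_yellow in the frame of hook_seat between -0.112 and -0.06 m), for 0.05 s.
2. with the caddy on the hook and still held, it is tugged down so that the sleeve's edge is in the green band (14 to 34 mm) for 0.2 s (x of caddy_yellow in the frame of hook_seat between -0.035 and 0.06 m and y of caddy_yellow in the frame of hook_seat between -0.03 and 0.03 m and z of caddy_yellow in the frame of hook_seat between -0.115 and -0.085 m and value of joint spring_hook between 0.014 and 0.034 m and contact force between the fingers and caddy_yellow above 0.5 N), for 0.2 s.
At the end, for the whole second after the job is handed in: The yellow-handled caddy hangs by its window on the hook rod (origin 85-115 mm under the seat, within 30 mm sideways, 35 mm tipwards or 60 mm columnwards), upright within 15 degrees, still (< 0.04 m/s), sleeve 3 to 14 mm down; the blue-handled caddy has moved under 20 mm (x of caddy_yellow in the frame of hook_seat between -0.035 and 0.06 m and y of caddy_yellow in the frame of hook_seat between -0.03 and 0.03 m and z of caddy_yellow in the frame of hook_seat between -0.115 and -0.085 m and value of joint spring_hook between 0.003 and 0.014 m and angle between caddy_yellow's own z axis and vertical below 0.26 rad and linear speed of caddy_yellow below 0.04 m/s and distance of caddy_blue from where it was at the start of the episode below 0.02 m); the robot touches nothing.
It fails at once if the sleeve is pulled into the red band (more than 36 mm down) (value of joint spring_hook above 0.036 m).
It fails at once if the blue-handled caddy is displaced by more than 20 mm or tipped over (distance of caddy_blue from where it was at the start of the episode above 0.02 m or angle between caddy_blue's own z axis and vertical above 0.3 rad).
It also fails if it takes over 45 s, if anything falls off the work surface, if the arm or the gripper's body presses on something with over 40 N, if the wrist force passes 120 N, or if a joint passes its speed limit or range.

## Working session

There is one attempt and no reset: what is moved stays moved. The work goes in short steps, Python scripts to look and compute and a tool call to move; the robot and the scene stay as the last step left them, time stands still between calls to the robot, and variables do not carry over. Pictures are saved under pics/ and viewed, at most 10 in all, crops included, and the job is handed in when it is done.

Besides the shell and the picture viewer there is one more tool, called after "Call:" by a JSON object that holds its "method" and its "body", one argument or row to a line. apply_moves: Moves the arm, as the interface text tells. Its arguments: {"type":"object","properties":{"delta_rot":{"type":"array"},"xyz":{"type":"array"},"hand":{"type":"array"}},"required":["delta_rot","xyz","hand"]}

```bash
mkdir -p pics; ls; cat > h.py <<'E'
import numpy as np, cv2
from bench import arm, eyes, nets
def cloud(p):
    z=p["range_z"]; K=np.array(p["camera_matrix"]); v,u=np.mgrid[:420,:560]
    c=np.stack([(u-K[0,2])/K[0,0]*z,(v-K[1,2])/K[1,1]*z,z],-1)
    return (c-np.array(p["t"]).ravel())@np.array(p["R"])   # R^T (c-t)
def save(p,n): cv2.imwrite("pics/"+n,cv2.cvtColor(p["frame"],cv2.COLOR_RGB2BGR))
E
python3 - <<'E'
from h import *
s=arm.read_state(); print(s)
ims=[]
for n in ("top","scene"):
    p=eyes.get_image(n); ims.append(p["frame"]); W=cloud(p)
    np.savez("pics/%s.npz"%n,W=W,z=p["range_z"],f=p["frame"])
    print(n,p["camera_matrix"],p["R"],p["t"])
    for nm in ("caddy_yellow","caddy_blue","hook_seat","spring_hook"):
        for d in nets.masks_of(nm,p):
            m=d["region"]&(p["range_z"]>0)
            q=W[m]; print(n,nm,round(d["score"],2),np.round(d["bbox"]),np.round(np.percentile(q,[2,50,98],axis=0)).tolist() if len(q) else None)
a=np.hstack(ims); a=cv2.resize(a,(800,300),interpolation=cv2.INTER_AREA)
cv2.imwrite("pics/both.png",a[:,:,::-1])
E
```

```text
pics
{'clock': 0.0, 'joints': array([ 1.51459361e+00,  3.85532229e-01,  6.59728509e-03, -5.14625624e-04,
       -1.19398100e+00, -2.58609380e-01]), 'joint_vel': array([-8.21376742e-04, -8.07061711e-04, -7.73761711e-04, -8.59212364e-04,
       -6.03266211e-05,  3.68409074e-04]), 'joint_efforts': array([-8.87214956e-04, -3.92293561e+01,  1.88409001e+01,  4.18623537e+00,
       -4.54081179e-03, -7.15202191e-07]), 'position': array([193.31421603, 593.72611251, 230.22277424]), 'ee_rot': array([ 9.87621756e-01, -1.56850523e-01, -1.30862816e-04,  1.07854718e-03]), 'contact_force': array([-0.94597074, -0.13140714,  0.06521205]), 'wrist_torque': array([-0.03630682, -0.04665596,  0.00077925]), 'grasp_force': 0.0, 'gripper_width': 85.48417019111524}
top [[409.55158872   0.         285.14113337]
 [  0.         409.55158872 212.67342876]
 [  0.           0.           1.        ]] [[-0.00152607 -0.99966924  0.0256726 ]
 [-0.9948211  -0.00109145 -0.10163556]
 [ 0.10162996 -0.02569474 -0.99449039]] [ -10.25292914  535.00756339 1053.04846467]
top caddy_yellow 0.84 [376. 211. 426. 245.] [[455.0, -359.
[... 890 characters left out ...]
69595 1426.03488014]
scene caddy_yellow 0.79 [168. 138. 214. 188.] [[451.0, -353.0, 3.0], [499.0, -299.0, 42.0], [538.0, -256.0, 142.0]]
scene caddy_yellow 0.66 [155. 195. 204. 254.] [[611.0, -266.0, 2.0], [666.0, -204.0, 34.0], [711.0, -156.0, 143.0]]
scene caddy_yellow 0.63 [226. 120. 274. 177.] [[327.0, -248.0, 2.0], [374.0, -190.0, 41.0], [413.0, -146.0, 142.0]]
scene caddy_blue 0.98 [383. 238. 437. 293.] [[428.0, 269.0, 1.0], [474.0, 320.0, 40.0], [517.0, 371.0, 142.0]]
scene hook_seat 0.93 [226. 206. 281. 250.] [[555.0, -36.0, 150.0], [679.0, -4.0, 179.0], [699.0, 18.0, 193.0]]
scene spring_hook 0.6 [224. 200. 284. 252.] [[486.0, -53.0, 1.0], [670.0, -5.0, 179.0], [699.0, 20.0, 193.0]]
```

View pics/both.png

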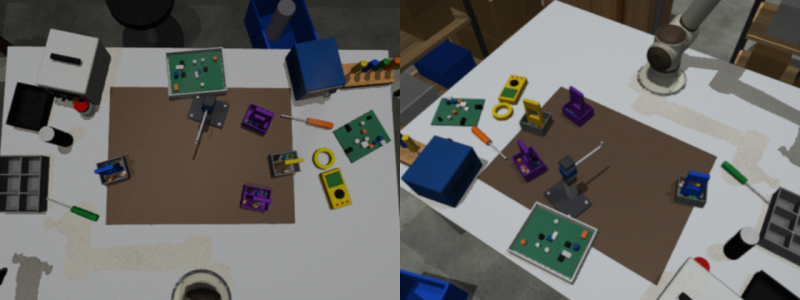

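Top view: three caddy-like items. Those at px (358,278) and (360,165) are purple look-alikes. The one at (401,228) has a yellow panel on a grey bin, so it is the one meant. The blue caddy is at (156,240) and the stand is near (287,160).

```bash
python3 - <<'E'
from h import *
crops=[]
def rect(q,l):
    c,s,a=cv2.minAreaRect(q[:,:2].astype(np.float32)); print(l,len(q),np.round(c,1),np.round(s,1),round(a,1),"zmed",np.round(np.median(q[:,2]),1))
for n in("top","scene"):
    d=np.load("pics/%s.npz"%n);W=d["W"];ok=d["z"]>0;f=d["f"].astype(int)
    near=lambda x,y,r:ok&(np.hypot(W[...,0]-x,W[...,1]-y)<r)
    m=near(492,-308,75)
    rect(W[m&(W[...,2]>125)],n+" grip"); rect(W[m&(W[...,2]>137)],n+" griptop"); rect(W[m&(W[...,2]>25)&(W[...,2]<56)],n+" bin")
    m=near(640,-8,150)
    rect(W[m&(W[...,2]>215)],n+" cap")
    q=W[m&(W[...,2]>150)&(W[...,2]<205)]; 
    rect(W[m&(W[...,2]>7)&(W[...,2]<18)],n+" foot")
    q=W[m&(W[...,2]>165)&(W[...,2]<205)]
    vx,vy,x0,y0=cv2.fitLine(q[:,:2].astype(np.float32),cv2.DIST_HUBER,0,.1,.1).ravel(); 
    t=(q[:,:2]-[x0,y0])@[vx,vy]; print(n,"rod",len(q),vx,vy,np.degrees(np.arctan2(vy,vx)),x0,y0,"ends",t.min(),t.max())
    for b in range(int(t.min()),int(t.max())+1,10):
        k=(t>=b)&(t<b+10)
        if k.any(): print(b,k.sum(),np.round(np.median(q[k],0)),end="; ")
    print()
f=np.load("pics/scene.npz")["f"];g=np.load("pics/top.npz")["f"]
A=cv2.resize(g[130:260,260:430],(400,306));B=cv2.resize(f[100:260,140:350],(400,306))
cv2.imwrite("pics/crop.png",np.hstack([A,B])[:,:,::-1])
E
```

```text
top grip 166 [ 494.  -306.9] [13.7 63.8] 9.3 zmed 140.0
top griptop 143 [ 494.1 -308.1] [13.7 61.5] 9.4 zmed 140.4
top bin 419 [ 494.5 -308. ] [79.6 97.8] 9.3 zmed 40.8
top cap 259 [676.3 -22.5] [35.7 36.2] 71.4 zmed 221.8
top foot 1381 [692.7 -31.3] [136.9 241.1] 5.6 zmed 11.1
top rod 283 0.9457357 -0.32493687 -18.96175 611.44464 -2.3917701 ends -68.68135001910227 86.45109112391326
-68 12 [551.  17. 191.]; -58 15 [560.  14. 178.]; -48 15 [570.  10. 177.]; -38 13 [579.   7. 177.]; -28 16 [590.   5. 177.]; -18 14 [599.   3. 177.]; -8 15 [608.  -2. 178.]; 2 14 [618.  -4. 177.]; 12 16 [628.  -7. 177.]; 22 13 [637. -11. 177.]; 32 15 [646. -13. 177.]; 42 77 [658. -16. 183.]; 52 33 [662. -22. 190.]; 62 5 [669. -40. 189.]; 72 6 [680. -43. 188.]; 82 2 [687. -45. 187.]; 
scene grip 195 [ 493.5 -306. ] [16.  64.8] 8.3 zmed 139.1
scene griptop 121 [ 493.1 -306.9] [15.6 63.3] 10.1 zmed 140.8
scene bin 709 [ 493.6 -307.2] [84.7 99. ] 9.5 zmed 40.9
scene cap 284 [676.5 -21.6] [36.5 34.9] 71.6 zmed 222.3
scene foot 1863 [684.8  -1.5] [192.9 264.9] 21.8 zmed 12.0
scene rod 464 0.9806138 -0.19595028 -11.300241 636.0693 -0.9729885 ends -92.53330622072504 65.09241939868346
-92 25 [552.  20. 187.]; -82 16 [561.  17. 178.]; -72 17 [570.  13. 177.]; -62 16 [580.  10. 178.]; -52 15 [590.   7. 177.]; -42 16 [599.   4. 178.]; -32 17 [609.   1. 179.]; -22 16 [618.  -2. 177.]; -12 14 [628.  -5. 178.]; -2 18 [637.  -8. 178.]; 8 15 [646. -11. 178.]; 18 9 [663.  -3. 190.]; 28 45 [669.  -0. 188.]; 38 48 [679.  -4. 188.]; 48 68 [689.  -9. 190.]; 58 108 [695. -22. 184.];
```

View pics/crop.png

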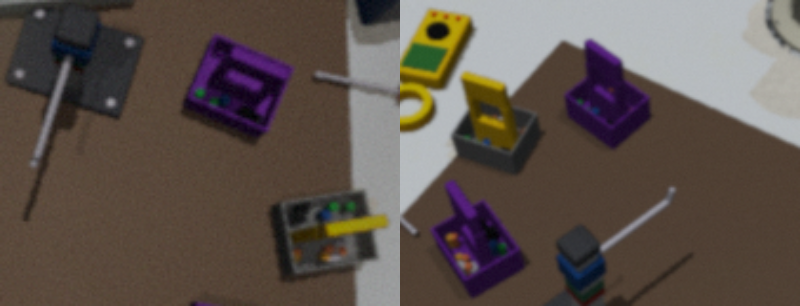

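The crop confirms it: yellow panel and handle on a grey bin (left px ~(330,230), right ~(490,110)), and both look-alikes are fully purple. The caddy is at (494,-307.5) with yaw 9.3°. The hook seat is at about (581.5,9,179), with the rod heading -18.3°. First I turn the tool -62.7° in world yaw, then travel.

Call:
{"method": "apply_moves", "body": {
  "delta_rot": [
    [0, 0, 0.95],
    [0, 0, 0.95],
    [0, 0, 0.95],
    [0, 0, 0.95],
    [0, 0, 0.95],
    [0, 0, 0.95],
    [0, 0, 0.95],
    [0, 0, 0.95],
    [0, 0, 0.95],
    [0, 0, 0.95],
    [0, 0, 0.95],
    [0, 0, 0],
    [0, 0, 0],
    [0, 0, 0],
    [0, 0, 0],
    [0, 0, 0],
    [0, 0, 0],
    [0, 0, 0],
    [0, 0, 0],
    [0, 0, 0]
  ],
  "xyz": [
    [0, 0, 0],
    [0, 0, 0],
    [0, 0, 0],
    [0, 0, 0],
    [0, 0, 0],
    [0, 0, 0],
    [0, 0, 0],
    [0, 0, 0],
    [0, 0, 0],
    [0, 0, 0],
    [0, 0, 0],
    [0.8, -0.6, 0],
    [0.8, -0.6, 0],
    [0.8, -0.6, 0],
    [0.8, -0.6, 0],
    [0.8, -0.6, 0],
    [0.8, -0.6, 0],
    [0.8, -0.6, 0],
    [0.9, -0.6, 0],
    [0.9, -0.6, 0]
  ],
  "hand": [-1, -1, -1, -1, -1, -1, -1, -1, -1, -1, -1, -1, -1, -1, -1, -1, -1, -1, -1, -1]
}}

```text
clock: 2.17
position: [357.2, 432.5, 231.5]
ee_rot: [0.762, -0.648, -0.0, -0.0]
contact_force: [-0.0, -0.2, 0.7]
gripper_width: 85.3
grasp_force: 0.0
```

```bash
cat >> h.py <<'E'
from scipy.spatial.transform import Rotation as Ro
def go(x,y,z,yaw_y):
    "shift (tool axes, units of 25 mm) and turn (units of 6 deg) from the measured pose; yaw_y = wanted angle of the tool y line"
    s=arm.read_state(); R=Ro.from_quat(s["ee_rot"]); M=R.as_matrix()
    d=np.array([x,y,z])-s["position"]; h=np.degrees(np.arctan2(M[1,1],M[0,1]))
    dy=(yaw_y-h+90)%180-90
    T=Ro.from_euler('z',h+dy,degrees=True).as_matrix()
    want=np.stack([np.cross(T[:,0],[0,0,-1]),T[:,0],[0,0,-1]],1)  # x = y cross z
    rv=(R.inv()*Ro.from_matrix(want)).as_rotvec(degrees=True)/6
    print("t",round(s["clock"],2),"pos",s["position"].round(1),"yaw",round(h,1),"q6",s["joints"][5].round(2),"w",round(s["gripper_width"],1),"F",s["contact_force"].round(1),"g",round(s["grasp_force"],1))
    print(" shift",(R.inv().apply(d)/25).round(2)," turn",rv.round(2)); return s
E
python3 -c "
from h import *
go(494,-307.5,230,9.3)"
```

```text
t 2.17 pos [357.2 432.5 231.5] yaw -170.7 q6 -1.01 w 85.3 F [-0.  -0.2  0.7] g 0.0
 shift [30.1  -0.62  0.05]  turn [-0.  0. -0.]
```

Call:
{"method": "apply_moves", "body": {
  "delta_rot": [
    [0, 0, 0],
    [0, 0, 0],
    [0, 0, 0],
    [0, 0, 0],
    [0, 0, 0],
    [0, 0, 0],
    [0, 0, 0],
    [0, 0, 0],
    [0, 0, 0],
    [0, 0, 0],
    [0, 0, 0],
    [0, 0, 0],
    [0, 0, 0],
    [0, 0, 0],
    [0, 0, 0],
    [0, 0, 0],
    [0, 0, 0],
    [0, 0, 0],
    [0, 0, 0],
    [0, 0, 0]
  ],
  "xyz": [
    [1, 0, 0],
    [1, 0, 0],
    [1, 0, 0],
    [1, 0, 0],
    [1, 0, 0],
    [1, 0, 0],
    [1, 0, 0],
    [1, 0, 0],
    [1, 0, 0],
    [1, 0, 0],
    [1, 0, 0],
    [1, 0, 0],
    [1, 0, 0],
    [1, 0, 0],
    [1, 0, 0],
    [1, 0, 0],
    [1, 0, 0],
    [1, 0, 0],
    [1, 0, 0],
    [1, 0, 0]
  ],
  "hand": [-1, -1, -1, -1, -1, -1, -1, -1, -1, -1, -1, -1, -1, -1, -1, -1, -1, -1, -1, -1]
}}

```text
clock: 3.83
position: [437.0, -61.3, 231.6]
ee_rot: [0.762, -0.648, 0.0, -0.0]
contact_force: [-0.3, 0.4, 0.1]
gripper_width: 85.6
grasp_force: 0.0
```

Call:
{"method": "apply_moves", "body": {
  "delta_rot": [
    [0, 0, 0],
    [0, 0, 0],
    [0, 0, 0],
    [0, 0, 0],
    [0, 0, 0],
    [0, 0, 0],
    [0, 0, 0],
    [0, 0, 0],
    [0, 0, 0],
    [0, 0, 0],
    [0, 0, 0],
    [0, 0, 0],
    [0, 0, 0]
  ],
  "xyz": [
    [1, 0, 0],
    [1, 0, 0],
    [1, 0, 0],
    [1, 0, 0],
    [1, 0, 0],
    [1, 0, 0],
    [1, 0, 0],
    [1, 0, 0],
    [1, 0, 0],
    [0.5, 0, 0],
    [0, 0, 0],
    [0, 0, 0],
    [0, 0, 0]
  ],
  "hand": [-1, -1, -1, -1, -1, -1, -1, -1, -1, -1, -1, -1, -1]
}}

```text
clock: 4.92
position: [475.0, -293.8, 231.3]
ee_rot: [0.762, -0.648, -0.0, -0.0]
contact_force: [-0.6, -0.7, -0.3]
gripper_width: 85.3
grasp_force: 0.0
```

```bash
python3 - <<'E'
from h import *
s=go(494,-307.5,105,9.3)
p=eyes.get_image("wrist"); save(p,"w1.png")
H=np.array(p["hand_eye"]); z=p["range_z"]; K=np.array(p["camera_matrix"]); v,u=np.mgrid[:420,:560]
c=np.stack([(u-K[0,2])/K[0,0]*z,(v-K[1,2])/K[1,1]*z,z],-1)
T=c@H[:3,:3].T+H[:3,3]; W=T@Ro.from_quat(s["ee_rot"]).as_matrix().T+s["position"]
f=p["frame"].astype(int); yel=(f[...,0]>1.8*f[...,2])&(f[...,1]>1.4*f[...,2])&(z>0)&(np.hypot(W[...,0]-494,W[...,1]+307)<80)
for lo in(100,137):
    q=W[yel&(W[...,2]>lo)]; print(len(q), cv2.minAreaRect(q[:,:2].astype(np.float32)) if len(q)>5 else None, np.percentile(q[:,2],[5,50,98]) if len(q) else 0)
E
```

```text
t 4.92 pos [ 475.  -293.8  231.3] yaw -170.7 q6 0.43 w 85.3 F [-0.6 -0.7 -0.3] g 0.0
 shift [ 0.67 -0.66  5.05]  turn [ 0.  0. -0.]
1998 ((492.93194580078125, -308.1614685058594), (14.088513374328613, 63.61359405517578), 9.19833755493164) [121.98944079 141.38792055 142.94476788]
1806 ((492.9886169433594, -308.0799865722656), (13.963159561157227, 63.470584869384766), 8.717427253723145) [139.50979847 141.47632427 142.97580576]
```

View pics/w1.png

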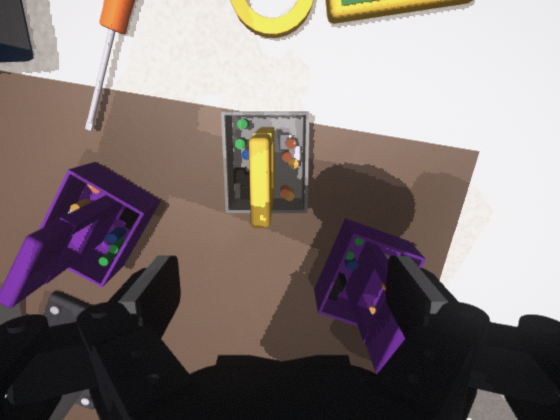

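The wrist view shows the yellow caddy at px (262,165), square between the fingers (150,290) and (410,290). Its centre refines to (493.2,-308). Next: align, descend and close.

Call:
{"method": "apply_moves", "body": {
  "delta_rot": [
    [0, 0, 0],
    [0, 0, 0],
    [0, 0, 0],
    [0, 0, 0],
    [0, 0, 0],
    [0, 0, 0],
    [0, 0, 0],
    [0, 0, 0],
    [0, 0, 0],
    [0, 0, 0],
    [0, 0, 0],
    [0, 0, 0]
  ],
  "xyz": [
    [0.68, -0.63, 0],
    [0, 0, 0],
    [0, 0, 0.8],
    [0, 0, 0.8],
    [0, 0, 0.8],
    [0, 0, 0.7],
    [0, 0, 0.6],
    [0, 0, 0.5],
    [0, 0, 0.5],
    [0, 0, 0.35],
    [0, 0, 0],
    [0, 0, 0]
  ],
  "hand": [-1, -1, -1, -1, -1, -1, -1, -1, -1, -1, -1, -1]
}}

```text
clock: 5.97
position: [493.6, -308.2, 105.2]
ee_rot: [0.762, -0.647, -0.0, 0.0]
contact_force: [0.2, -1.2, -0.0]
gripper_width: 85.5
grasp_force: 0.0
```

```bash
python3 -c "
from h import *
go(493.3,-308,105,9.2)"
```

```text
t 5.97 pos [ 493.6 -308.2  105.2] yaw -170.7 q6 0.44 w 85.5 F [ 0.2 -1.2 -0. ] g 0.0
 shift [-0.01  0.01  0.01]  turn [ 0.   -0.    0.02]
```

Call:
{"method": "apply_moves", "body": {
  "delta_rot": [
    [0, 0, 0],
    [0, 0, 0],
    [0, 0, 0],
    [0, 0, 0],
    [0, 0, 0],
    [0, 0, 0],
    [0, 0, 0],
    [0, 0, 0],
    [0, 0, 0],
    [0, 0, 0],
    [0, 0, 0],
    [0, 0, 0]
  ],
  "xyz": [
    [0, 0, 0],
    [0, 0, 0],
    [0, 0, 0],
    [0, 0, 0],
    [0, 0, 0],
    [0, 0, 0],
    [0, 0, 0],
    [0, 0, 0],
    [0, 0, 0],
    [0, 0, 0],
    [0, 0, 0],
    [0, 0, 0]
  ],
  "hand": [1, 1, 1, 1, 1, 1, 1, 1, 1, 1, 1, 1]
}}

```text
clock: 6.97
position: [493.9, -308.9, 105.4]
ee_rot: [0.762, -0.648, 0.0, -0.0]
contact_force: [1.3, -0.5, 1.5]
gripper_width: 13.7
grasp_force: 58.8
```

Call:
{"method": "apply_moves", "body": {
  "delta_rot": [
    [0, 0, 0],
    [0, 0, 0],
    [0, 0, 0],
    [0, 0, 0],
    [0, 0, 0],
    [0, 0, 0],
    [0, 0, 0],
    [0, 0, 0],
    [0, 0, 0],
    [0, 0, 0.9],
    [0, 0, 0.9],
    [0, 0, 0.9],
    [0, 0, 0.9],
    [0, 0, 0.98],
    [0, 0, 0],
    [0, 0, 0]
  ],
  "xyz": [
    [0, 0, -0.3],
    [0, 0, -0.6],
    [0, 0, -0.8],
    [0, 0, -0.9],
    [0, 0, -0.9],
    [0, 0, -0.9],
    [0, 0, -0.9],
    [0, 0, -0.7],
    [0, 0, -0.4],
    [0, 0, 0],
    [0, 0, 0],
    [0, 0, 0],
    [0, 0, 0],
    [0, 0, 0],
    [0, 0, 0],
    [0, 0, 0]
  ],
  "hand": [1, 1, 1, 1, 1, 1, 1, 1, 1, 1, 1, 1, 1, 1, 1, 1]
}}

```text
clock: 8.3
position: [492.9, -308.4, 264.1]
ee_rot: [-0.587, 0.809, 0.001, -0.001]
contact_force: [0.9, 0.4, -2.2]
gripper_width: 13.2
grasp_force: 58.6
```

Call:
{"method": "apply_moves", "body": {
  "delta_rot": [
    [0, 0, 0],
    [0, 0, 0],
    [0, 0, 0],
    [0, 0, 0],
    [0, 0, 0],
    [0, 0, 0],
    [0, 0, 0],
    [0, 0, 0],
    [0, 0, 0],
    [0, 0, 0],
    [0, 0, 0],
    [0, 0, 0],
    [0, 0, 0],
    [0, 0, 0],
    [0, 0, 0],
    [0, 0, 0],
    [0, 0, 0],
    [0, 0, 0],
    [0, 0, 0],
    [0, 0, 0]
  ],
  "xyz": [
    [-0.3, 0.1, 0],
    [-0.6, 0.25, 0],
    [-0.9, 0.35, 0],
    [-0.9, 0.35, 0],
    [-0.9, 0.35, 0],
    [-0.9, 0.35, 0],
    [-0.9, 0.35, 0],
    [-0.9, 0.35, 0],
    [-0.9, 0.35, 0],
    [-0.9, 0.35, 0],
    [-0.9, 0.35, 0],
    [-0.9, 0.35, 0],
    [-0.9, 0.35, 0],
    [-0.9, 0.35, 0],
    [-0.8, 0.3, 0],
    [-0.5, 0.15, 0],
    [-0.2, 0.05, 0],
    [0, 0, 0],
    [0, 0, 0],
    [0, 0, 0]
  ],
  "hand": [1, 1, 1, 1, 1, 1, 1, 1, 1, 1, 1, 1, 1, 1, 1, 1, 1, 1, 1, 1]
}}

```text
clock: 9.97
position: [476.5, 43.6, 265.0]
ee_rot: [-0.586, 0.81, 0.0, -0.0]
contact_force: [-0.4, 0.2, -2.3]
gripper_width: 13.5
grasp_force: 58.6
```

```bash
cat >> h.py <<'E'
def rect(q,l):
    if len(q)>5:
        c,s,a=cv2.minAreaRect(q[:,:2].astype(np.float32)); print(l,len(q),np.round(c,1),np.round(s,1),round(a,1),"z",np.round(np.percentile(q[:,2],[2,50,98]),1))
def look(tag):
    ims=[]
    for n in("top","scene"):
        p=eyes.get_image(n);W=cloud(p);f=p["frame"].astype(int);ims.append(p["frame"]);ok=p["range_z"]>0
        yel=(f[...,0]>1.8*f[...,2])&(f[...,1]>1.4*f[...,2])&ok&(W[...,2]>40)&(abs(W[...,1])<120)&(W[...,0]>380)
        rect(W[yel],n+" yel")
        rod=ok&(W[...,2]>150)&(W[...,2]<182)&(W[...,0]>556)&(W[...,0]<640)&(abs(W[...,1]-9+.331*(W[...,0]-581))<12)&~yel
        q=W[rod]
        if len(q)>5:
            k=np.polyfit(q[:,0]-581.5,q[:,1],1); print(n,"rod",len(q),"slope deg",np.degrees(np.arctan(k[0])).round(1),"y at seat",k[1].round(1),"z",np.percentile(q[:,2],[10,50,90]).round(1))
    np.savez("pics/%s.npz"%tag,a=ims[0],b=ims[1]); return ims
E
python3 - <<'E'
from h import *
go(477,43,211,-18.3)
a,b=look("l2")
cv2.imwrite("pics/l2.png",np.hstack([cv2.resize(a[120:260,200:340],(400,400)),cv2.resize(b[110:270,210:370],(400,400))])[:,:,::-1])
E
```

```text
t 9.97 pos [476.5  43.6 265. ] yaw 161.8 q6 -0.75 w 13.5 F [-0.4  0.2 -2.3] g 58.6
 shift [ 0.02 -0.03  2.16]  turn [ 0.   -0.    0.01]
top yel 60 [668.2  42.5] [141.5 481.9] 82.3 z [ 40.2 618.7 623.5]
top rod 94 slope deg -17.8 y at seat 7.7 z [174.7 177.2 179.5]
scene yel 906 [672.2  44.6] [144.4 473.2] 81.9 z [ 40.7 215.  475.8]
scene rod 139 slope deg -17.8 y at seat 9.4 z [175.5 177.8 180.1]
```

View pics/l2.png

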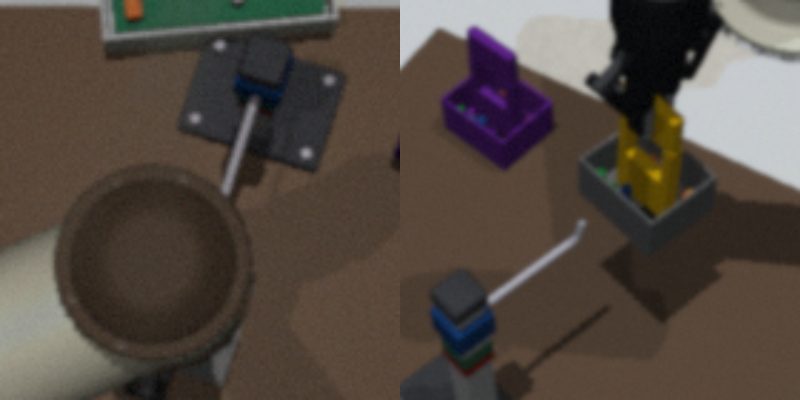

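The right crop shows the caddy held upright at px (650,190), facing the hook tip at (580,230), and the rod lines up. I lower it to window height, then enter along the rod (tool -y).

Call:
{"method": "apply_moves", "body": {
  "delta_rot": [
    [0, 0, 0],
    [0, 0, 0],
    [0, 0, 0],
    [0, 0, 0],
    [0, 0, 0],
    [0, 0, 0],
    [0, 0, 0],
    [0, 0, 0],
    [0, 0, 0],
    [0, 0, 0],
    [0, 0, 0],
    [0, 0, 0],
    [0, 0, 0],
    [0, 0, 0],
    [0, 0, 0]
  ],
  "xyz": [
    [0.04, 0, 0.4],
    [0, 0, 0.6],
    [0, 0, 0.6],
    [0, 0, 0.4],
    [0, 0, 0.16],
    [0, 0, 0],
    [0, -0.2, 0],
    [0, -0.4, 0],
    [0, -0.5, 0],
    [0, -0.5, 0],
    [0, -0.5, 0],
    [0, -0.5, 0],
    [0, -0.4, 0],
    [0, 0, 0],
    [0, 0, 0]
  ],
  "hand": [1, 1, 1, 1, 1, 1, 1, 1, 1, 1, 1, 1, 1, 1, 1]
}}

```text
clock: 11.32
position: [548.2, 19.5, 211.0]
ee_rot: [-0.586, 0.81, 0.0, -0.0]
contact_force: [-1.1, 0.1, -2.2]
gripper_width: 13.1
grasp_force: 58.7
```

```bash
python3 - <<'E'
from h import *
go(591,5.5,211,-18.1)
a,b=look("l3")
cv2.imwrite("pics/l3.png",cv2.resize(b[130:270,190:350],(800,600)[:2],interpolation=cv2.INTER_CUBIC)[:,:,::-1])
E
```

```text
t 11.32 pos [548.2  19.5 211. ] yaw 161.7 q6 -0.65 w 13.1 F [-1.1  0.1 -2.2] g 58.7
 shift [-0.  -1.8 -0. ]  turn [ 0.    0.   -0.03]
top yel 153 [684.7  36.2] [138.2 438. ] 82.9 z [ 40.2 351.1 568. ]
scene yel 745 [705.9  34.2] [149.4 400.8] 84.3 z [ 41.1 163.1 279.2]
scene rod 158 slope deg -17.7 y at seat 9.5 z [167.3 177.4 179.9]
```

View pics/l3.png

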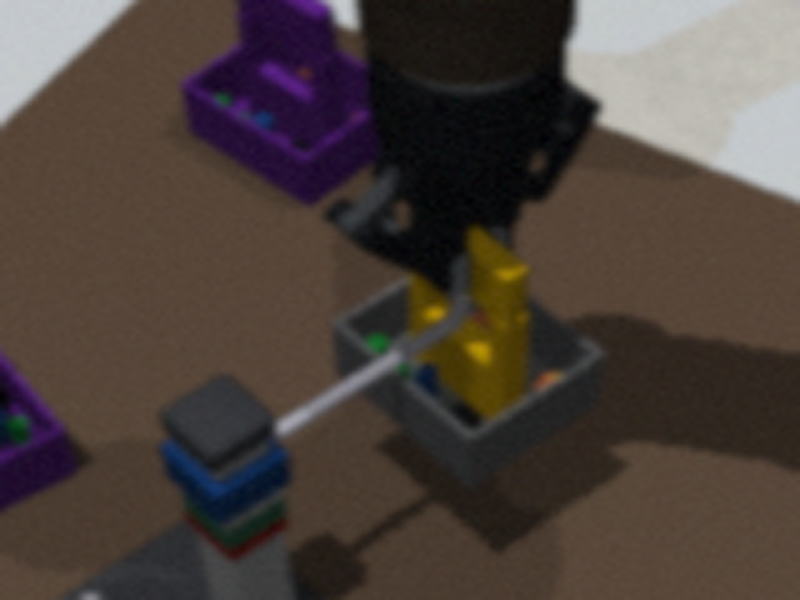

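The rod runs into the window at px (470,310), centred, with no contact force. I move on along the rod and start lowering.

Call:
{"method": "apply_moves", "body": {
  "delta_rot": [
    [0, 0, 0],
    [0, 0, 0],
    [0, 0, 0],
    [0, 0, 0],
    [0, 0, 0],
    [0, 0, 0],
    [0, 0, 0],
    [0, 0, 0],
    [0, 0, 0],
    [0, 0, 0],
    [0, 0, 0],
    [0, 0, 0],
    [0, 0, 0],
    [0, 0, 0]
  ],
  "xyz": [
    [0, -0.2, 0],
    [0, -0.4, 0],
    [0, -0.4, 0],
    [0, -0.4, 0],
    [0, -0.3, 0],
    [0, -0.1, 0],
    [0, 0, 0],
    [0, 0, 0.2],
    [0, 0, 0.2],
    [0, 0, 0.2],
    [0, 0, 0.2],
    [0, 0, 0.1],
    [0, 0, 0],
    [0, 0, 0]
  ],
  "hand": [1, 1, 1, 1, 1, 1, 1, 1, 1, 1, 1, 1, 1, 1]
}}

```text
clock: 12.58
position: [590.4, 5.8, 188.4]
ee_rot: [-0.586, 0.81, -0.0, -0.0]
contact_force: [0.5, -0.1, -2.2]
gripper_width: 13.3
grasp_force: 58.7
```

Call:
{"method": "apply_moves", "body": {
  "delta_rot": [
    [0, 0, 0],
    [0, 0, 0],
    [0, 0, 0],
    [0, 0, 0],
    [0, 0, 0],
    [0, 0, 0],
    [0, 0, 0]
  ],
  "xyz": [
    [0, 0, 0.1],
    [0, 0, 0.1],
    [0, 0, 0.1],
    [0, 0, 0.1],
    [0, 0, 0.1],
    [0, 0, 0],
    [0, 0, 0]
  ],
  "hand": [1, 1, 1, 1, 1, 1, 1]
}}

```text
clock: 13.17
position: [590.7, 5.8, 176.2]
ee_rot: [-0.586, 0.81, -0.0, 0.0]
contact_force: [-0.2, 0.1, -0.3]
gripper_width: 13.3
grasp_force: 59.0
```

```bash
cat >> h.py <<'E'
def sleeve(p):
    "height of blue sleeve's points on the front of the column, and other bands, from the scene view"
    W=cloud(p);f=p["frame"].astype(int);r,g,b=f[...,0],f[...,1],f[...,2]
    m=(p["range_z"]>0)&(np.hypot(W[...,0]-676.4,W[...,1]+22)<32)&(W[...,2]>60)&(W[...,2]<215)
    for n,k in(("blue",(b>1.5*r)&(b>1.3*g)&(b>50)),("green",(g>1.3*r)&(g>1.3*b)),("red",(r>1.8*g)&(r>1.8*b)&(r>60))):
        q=W[m&k][:,2]; print(n,len(q),np.percentile(q,[2,50,98]).round(1) if len(q) else "")
    q=W[m&(W[...,2]<0)]
E
python3 - <<'E'
from h import *
d=np.load("pics/scene.npz")
s=go(591,5.5,160,-18.1)
p=eyes.get_image("scene"); sleeve(p); save(p,"s4.png")
# unloaded reference
q=dict(p); q["frame"]=d["f"]; q["range_z"]=d["z"]; print("ref"); sleeve(q)
E
```

```text
t 13.17 pos [590.7   5.8 176.2] yaw 161.8 q6 -0.6 w 13.3 F [-0.2  0.1 -0.3] g 59.0
 shift [ 0.01 -0.01  0.65]  turn [-0.01  0.   -0.02]
blue 131 [170.1 182.  185.2]
green 16 [130.2 134.  137.9]
red 0 
ref
blue 127 [180.1 190.  194.1]
green 24 [127.9 134.4 139.4]
red 0
```

Sleeve is down about 8 mm by both camera and force. I lower about 16 mm more to mid-green and hold about 0.6 s.

Call:
{"method": "apply_moves", "body": {
  "delta_rot": [
    [0, 0, 0],
    [0, 0, 0],
    [0, 0, 0],
    [0, 0, 0],
    [0, 0, 0],
    [0, 0, 0],
    [0, 0, 0],
    [0, 0, 0],
    [0, 0, 0],
    [0, 0, 0],
    [0, 0, 0],
    [0, 0, 0],
    [0, 0, 0],
    [0, 0, 0]
  ],
  "xyz": [
    [0, 0, 0.08],
    [0, 0, 0.1],
    [0, 0, 0.1],
    [0, 0, 0.1],
    [0, 0, 0.1],
    [0, 0, 0.1],
    [0, 0, 0.07],
    [0, 0, 0],
    [0, 0, 0],
    [0, 0, 0],
    [0, 0, 0],
    [0, 0, 0],
    [0, 0, 0],
    [0, 0, 0]
  ],
  "hand": [1, 1, 1, 1, 1, 1, 1, 1, 1, 1, 1, 1, 1, 1]
}}

```text
clock: 14.38
position: [590.7, 5.8, 160.0]
ee_rot: [-0.586, 0.81, -0.0, 0.0]
contact_force: [1.5, 1.6, 3.6]
gripper_width: 13.1
grasp_force: 59.4
```

```bash
python3 - <<'E'
from h import *
s=go(591,5.5,176,-18.1)
p=eyes.get_image("scene"); sleeve(p)
b=p["frame"]; cv2.imwrite("pics/s5.png",cv2.resize(b[130:270,190:350],(800,600),interpolation=cv2.INTER_CUBIC)[:,:,::-1])
E
```

```text
t 14.38 pos [590.7   5.8 160. ] yaw 161.8 q6 -0.6 w 13.1 F [1.5 1.6 3.6] g 59.4
 shift [ 0.01 -0.02 -0.64]  turn [-0.01  0.   -0.02]
blue 121 [155.  166.2 169.2]
green 0 
red 0
```

View pics/s5.png

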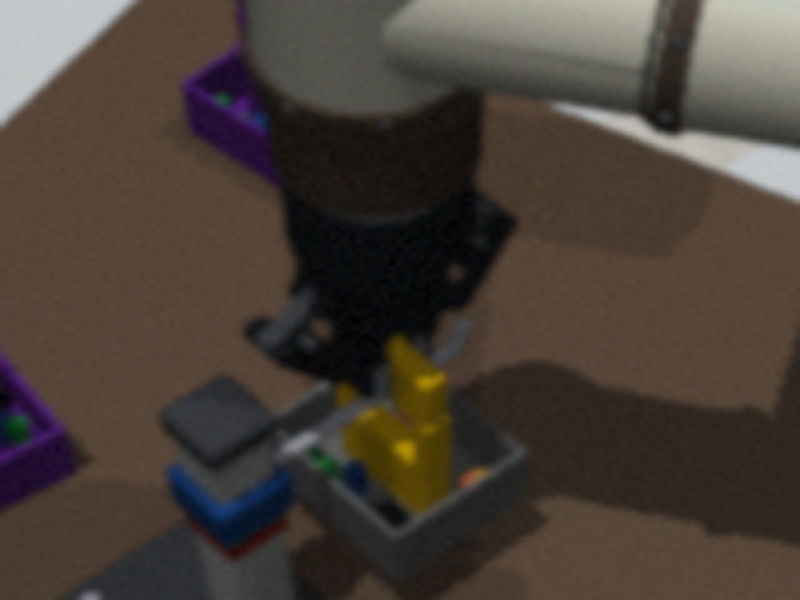

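Sleeve down about 25 mm, with its edge at px (230,530) covering the green band and red still exposed below. It was held over 0.5 s. Now I ease up to the free-hanging height and open only part way, to stay clear of the tip.

Call:
{"method": "apply_moves", "body": {
  "delta_rot": [
    [0, 0, 0],
    [0, 0, 0],
    [0, 0, 0],
    [0, 0, 0],
    [0, 0, 0],
    [0, 0, 0],
    [0, 0, 0],
    [0, 0, 0],
    [0, 0, 0],
    [0, 0, 0],
    [0, 0, 0],
    [0, 0, 0],
    [0, 0, 0],
    [0, 0, 0],
    [0, 0, 0]
  ],
  "xyz": [
    [0, 0, 0],
    [0, 0, -0.08],
    [0, 0, -0.1],
    [0, 0, -0.1],
    [0, 0, -0.1],
    [0, 0, -0.1],
    [0, 0, -0.08],
    [0, 0, -0.04],
    [0, 0, 0],
    [0, 0, 0],
    [0, 0, 0],
    [0, 0, 0],
    [0, 0, 0],
    [0, 0, 0],
    [0, 0, 0]
  ],
  "hand": [1, 1, 1, 1, 1, 1, 1, 1, 1, 1, 0.5, 0.4, 0.4, 0.4, 0.4]
}}

```text
clock: 15.68
position: [590.2, 5.7, 174.6]
ee_rot: [-0.586, 0.81, 0.0, -0.0]
contact_force: [0.4, -0.7, 0.4]
gripper_width: 25.8
grasp_force: 0.0
```

```bash
python3 - <<'E'
from h import *
s=go(591,5.5,176,-18.1)
p=eyes.get_image("scene"); sleeve(p)
b=p["frame"]; cv2.imwrite("pics/s6.png",cv2.resize(b[130:270,190:350],(800,600),interpolation=cv2.INTER_CUBIC)[:,:,::-1])
E
```

```text
t 15.68 pos [590.2   5.7 174.6] yaw 161.8 q6 -0.6 w 25.8 F [ 0.4 -0.7  0.4] g 0.0
 shift [-0.   -0.03 -0.06]  turn [ 0.01 -0.   -0.02]
blue 136 [168.7 182.1 185.7]
green 17 [127.4 133.3 139.1]
red 0
```

View pics/s6.png

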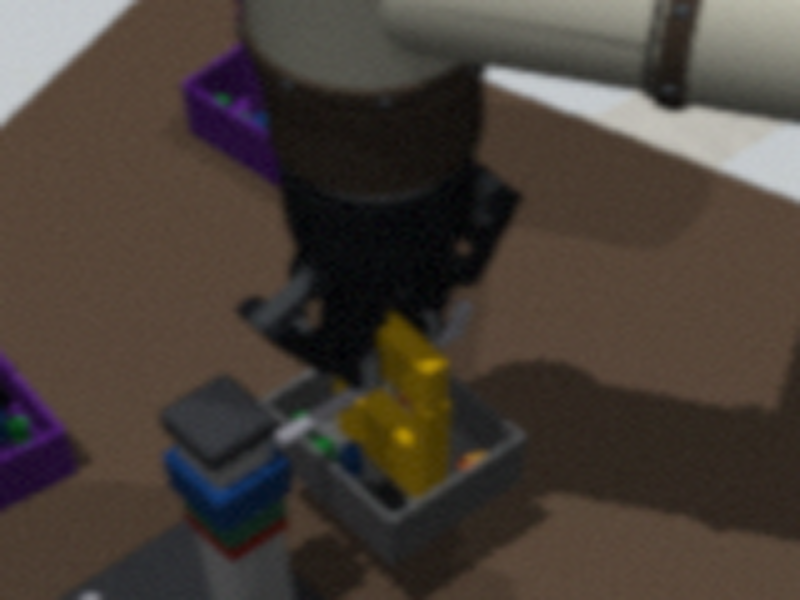

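The fingers are open and the caddy hangs upright, handle at px (415,350). The sleeve edge is back in white, 8 mm down. Now straight up, then wait.

Call:
{"method": "apply_moves", "body": {
  "delta_rot": [
    [0, 0, 0],
    [0, 0, 0],
    [0, 0, 0],
    [0, 0, 0],
    [0, 0, 0],
    [0, 0, 0],
    [0, 0, 0],
    [0, 0, 0],
    [0, 0, 0],
    [0, 0, 0],
    [0, 0, 0],
    [0, 0, 0],
    [0, 0, 0],
    [0, 0, 0],
    [0, 0, 0],
    [0, 0, 0],
    [0, 0, 0],
    [0, 0, 0],
    [0, 0, 0],
    [0, 0, 0]
  ],
  "xyz": [
    [0, 0, 0],
    [0, 0, -0.1],
    [0, 0, -0.2],
    [0, 0, -0.3],
    [0, 0, -0.4],
    [0, 0, -0.5],
    [0, 0, -0.6],
    [0, 0, -0.6],
    [0, 0, -0.6],
    [0, 0, -0.6],
    [0, 0, -0.4],
    [0, 0, -0.2],
    [0, 0, 0],
    [0, 0, 0],
    [0, 0, 0],
    [0, 0, 0],
    [0, 0, 0],
    [0, 0, 0],
    [0, 0, 0],
    [0, 0, 0]
  ],
  "hand": [0.4, 0.4, 0.4, 0.4, 0.4, 0.4, 0.4, 0.4, 0.4, 0.4, 0.4, 0.4, 0.4, 0.4, 0.4, 0.4, 0.4, 0.4, 0.4, 0.4]
}}

```text
clock: 17.4
position: [590.4, 5.8, 287.1]
ee_rot: [-0.586, 0.81, 0.0, -0.0]
contact_force: [-1.2, 0.5, 0.5]
gripper_width: 25.9
grasp_force: 0.0
```

```bash
python3 - <<'E'
from h import *
s=go(591,5.5,280,-18.1)
for i in range(2):
    p=eyes.get_image("scene"); sleeve(p)
    W=cloud(p);f=p["frame"].astype(int)
    yel=(f[...,0]>1.8*f[...,2])&(f[...,1]>1.4*f[...,2])&(np.hypot(W[...,0]-591,W[...,1]-5.5)<60)&(W[...,2]>170)&(W[...,2]<225)
    rect(W[yel],"grip")
b=p["frame"]; cv2.imwrite("pics/s7.png",cv2.resize(b[130:270,190:350],(800,600),interpolation=cv2.INTER_CUBIC)[:,:,::-1])
E
```

```text
t 17.4 pos [590.4   5.8 287.1] yaw 161.8 q6 -0.6 w 25.9 F [-1.2  0.5  0.5] g 0.0
 shift [ 0.   -0.03  0.28]  turn [ 0.   -0.   -0.02]
blue 130 [169.3 181.3 184.7]
green 16 [127.  132.  138.6]
red 0 
grip 370 [591.5   7.5] [64.7 14.3] 71.5 z [171.9 206.  214.5]
blue 128 [170.8 181.7 184.7]
green 16 [128.4 134.2 138.6]
red 0 
grip 369 [591.7   7.7] [65.6 14. ] 71.5 z [172.  205.9 214.3]
```

View pics/s7.png

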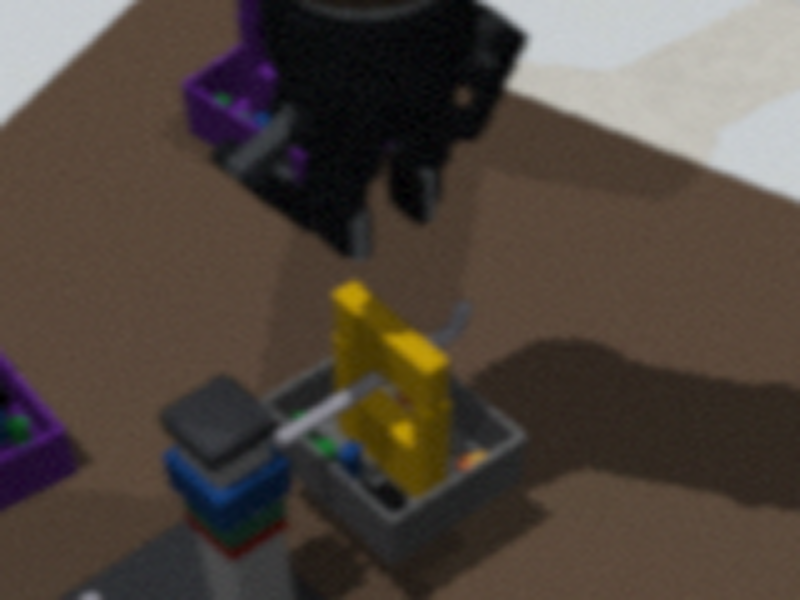

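The yellow caddy hangs upright and still, with the rod through its window at px (375,385). The gripper is clear above it and the sleeve is about 8 mm down. Handing in.

```bash
python3 -c "
from bench import arm
print(arm.job_done())"
```

```text
the job is handed in; nothing more can be done
None
```

The yellow caddy hangs still on the hook after a tug of about 25 mm into green, held over half a second and never in the red. The sleeve is back at about 8 mm, and the arm never went near the blue caddy. I handed the job in at about 17.5 s; no verdict came back.

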